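# Fill the tip bucket with big nuts until it trips, then set it back

## Task

One big hex nut already lies in the counterweighted tip bucket: add big nuts from the bench, one or two as needed, until their weight makes it trip by itself and dump them into the tray below; never push the loaded bucket over, and leave a big nut that is not needed where it lies. Then bring the empty bucket back upright by its handle bar until it rests on its stop, and leave it there. Do not shift the smaller nuts, the screwdriver, the wrench or the can.

Things in the scene. Friction and masses are not known exactly. Their poses are not given: they have to be found in the camera images.
- stand: fixed stand: grey catch tray on the bench between two green posts. Tray 330 x 190 outside, walls 50 high, from 125 behind to 205 ahead of the origin. Origin on the bench straight under the hinge, midway between the posts; x points the way the bucket dumps, y along the hinge, z up. Posts at y = +-101, 40 wide along x, 240 high.
- tipper (a joint): bucket angle (rad): 0 upright on its stop, 1.75 fully tipped; grows as its front goes down. Over-centre: empty, it rests stably at either end, falling to 0 from below about 0.4 and to 1.75 from above about 0.7. Trips when the nuts outweigh the counterweights (two or three big nuts in all, varies), in about 2 s; a nut dropped hard can trip it early. Damped hinge; raising it empty takes about 8 N at the handle.
- hinge (a point): middle of the bucket's level hinge axis, on the stand, 225 above the bench; the axis runs along the stand's y.
- bucket_floor (a point): on the bucket floor's upper face, moves with it: upright, 80 ahead of the hinge and 50 below it, midway across, axes as the stand's. Open aluminium bucket, walls 3 thick: inside 150 across (y), flat floor 72 long (+-36 in x); rear and side walls rise 50, to hinge height; the front slopes out at 45 degrees, from x = 36 to 72, 35 high.
- handle (a point): middle of the handle bar, a round bar 14 thick along y, moving with the bucket, 100 from the hinge: upright it is 60 behind the hinge and 80 above; fully tipped 89 ahead and 45 above; tripping swings it over the bucket. Bare for 52 to either side, then counterweight discs of radius 26 and the arms; open between bar and hinge, so it can be pinched from above, a finger on either side.
- tray_floor (a point): middle of the catch tray's floor (upper face, 4 above the bench), 40 ahead of the stand's origin; axes as the stand's. Inside the tray is 324 along x by 184 along y.
- big_nut1: big steel hex nut, 46 across flats, 53 across corners, 24 high, through hole 30, about 215 g; lies flat. Origin at its centre (12 above what it lies on); the body's x axis points square at one of its flats (and so every 60 degrees). Lies on the bench at the start.
- big_nut2: big steel hex nut, 46 across flats, 53 across corners, 24 high, through hole 30, about 215 g; lies flat. Origin at its centre (12 above what it lies on); the body's x axis points square at one of its flats (and so every 60 degrees). Lies on the bench at the start.
- big_nut3: a third such big nut, that lies flat on the floor of the bucket at the start, up to 42 off the middle across it; same sizes, origin at its centre.
- small_nut1: small steel hex nut, 30 across flats, 35 across corners, 16 high, about 65 g; not part of the batch, to be left alone. Origin at its centre.
- small_nut2: small steel hex nut, 30 across flats, 35 across corners, 16 high, about 65 g; not part of the batch, to be left alone. Origin at its centre.
- small_nut3: small steel hex nut, 30 across flats, 35 across corners, 16 high, about 65 g; not part of the batch, to be left alone. Origin at its centre.
- screwdriver: screwdriver lying on the bench, bystander, leave alone
- wrench: open-ended wrench lying on the bench, bystander, leave alone
- can: white can standing, 60 across, 150 high, bystander, leave alone
Mind the look-alikes: they are no part of the job. What is shaped like the big_nut2 but pink or red is not meant.

How it is judged:
By the outcome, as a careful person would: the job done as asked, in the order asked, and still so for the second after the job is handed in, with the robot touching nothing.
It also fails if it takes over 67 s, if anything falls off the work surface, if the arm or the gripper's body presses on something with over 40 N, if the wrist force passes 120 N, or if a joint passes its speed limit or range.

## Robot

A 6-joint arm with a two-finger parallel gripper is mounted at the origin on the work surface. World frame = base frame: x ahead of the robot, y to its left, z up, the work surface at z = 0. Lengths are in m, angles in rad, forces in N, time in s.
With the tool pointing down it reaches from about 0.375 to 0.9 m from the base axis. Payload 3.1 kg.
Tool frame: the origin (TCP) lies on the centre line of the jaws, within the pads' length; the fingertips stand 11 mm ahead of it and the grasp point (between the pads) lies 8 mm behind it; x points along the fingers, y is the direction in which the jaws open and shut, and the axes are right-handed (so a half turn about x gives the same grasp; the last joint's range is limited). The gripper opens to 87 mm and grips with 3 to 60 N. Pads are 19 mm wide; open, the fingers measure 117 mm over their backs; the gripper's body (75 mm by 190 mm) begins 51 mm behind the grasp point.
Start: joints at [1.135, 0.527, 1.433, -0, 1.181, -0.178], TCP at [0.159, 0.604, 0.234] pointing down, gripper open.
Joint ranges: [-3.08, 3.08], [-0.75, 2.2], [0.22, 2.44], [-1.43, 4.57], [0, 2.65], [-2.85, 2.85]. Speed limits (rad/s): [2.79, 2.79, 3.14, 3.14, 3.14, 3.14].

## Interface

Orientations are given as a unit quaternion [x, y, z, w].
In Python, from rig import robot, camera, camera_info gives the robot as it stands.
- The arm moves only by the shell command python3 -m inch 'ROWS' [FORCE]. ROWS is JSON, a list that holds one entry, the list of rows, each a list of 5 numbers: the shift along the tool's x, y, z in cm, then the turn about the tool's x in rad, then the opening, from 0 (shut) to 1 (fully open). A call has 1 to 8 rows; each row shifts and turns the pose as measured when the row begins, along the tool's axes as they then stand; what a row does not reach is not made up. A row lasts 1/12 s, in which the tool goes at most 41.7 mm and 7.16 degrees, less where a joint would pass 70% of its speed; a pose out of reach is approached as far as the arm can. A call with a gripper value outside its range is refused whole. The fingers move at their own pace and stop on an object; FORCE is the grip in N (left out, the last holds). Time passes only in rows, so rows that do not move let the fingers close. It gives the time, the measured TCP pose, the force and the opening at its end, in the units of the state.
- robot.get_obs(): the state, without advancing time (a new reading comes with each control period).
- camera(name): name is "scene" or "top"; returns the picture (480x640x3 uint8, red, green, blue); there is no depth.
- camera_info(name): a dict with "camera_matrix" (3x3 intrinsics, pixels), "rvec" (rotation vector, rad) and "tvec" (3), from world to camera coordinates, as OpenCV has them. Camera axes: x right, y down, z forward; pixel columns grow to the right and rows downward; lengths in m; the calibration is good to about 2 mm. A picture is of the moment at which its call begins. camera_info takes no time and is no camera call.
- robot.hand_in(): hands the job in, once; it reports no verdict.
The state is a dict: "time": time; "q": joint angles; "joint_velocities": joint speeds; "joint_torque": joint torques, N m; "position": TCP position; "tool_rot": TCP orientation; "ft_force": force on the tool from outside, world axes, zero at the start; "moment": the same for the moment, N m; "grip_width": finger opening in m.
Only numpy, scipy, OpenCV 4.12 (cv2) and the standard library are available. Lean on these libraries where they do the work, as an engineer would, in place of code of your own. Each camera call takes 0.05 s, during which the arm holds its last target. There are 200 camera calls.

## Working session

There is one attempt and no reset: what is moved stays moved. The work goes in short steps, Python scripts to look and compute and a shell command to move; the robot and the scene stay as the last step left them, time stands still between calls to the robot, and variables do not carry over. Pictures are saved under pics/ and viewed, about 8 in all and at most 12, crops included, and the job is handed in when it is done.

```bash
ls; mkdir -p pics
cat > h.py <<'E'
import numpy as np, cv2
from rig import robot, camera, camera_info
from scipy.spatial.transform import Rotation as R
def cam(n):
    i=camera_info(n); return np.array(i["camera_matrix"]),R.from_rotvec(np.ravel(i["rvec"])).as_matrix(),np.ravel(i["tvec"])
def ray(n,u,v):
    K,r,t=cam(n); return -r.T@t, r.T@np.linalg.solve(K,[u,v,1.])
def onz(n,u,v,z):
    c,d=ray(n,u,v); return c+d*(z-c[2])/d[2]
def proj(n,p):
    K,r,t=cam(n); q=K@(r@np.asarray(p,float)+t); return q[:2]/q[2]
def two(a,ua,b,ub):
    A=[];B=[]
    for n,u in((a,ua),(b,ub)):
        c,d=ray(n,*u); d/=np.linalg.norm(d); M=np.eye(3)-np.outer(d,d); A.append(M);B.append(M@c)
    return np.linalg.lstsq(np.vstack(A),np.hstack(B),rcond=None)[0]
def snap(n,f):
    im=camera(n)[:,:,::-1].copy(); cv2.imwrite('pics/'+f,im); return im
def st():
    o=robot.get_obs(); r=R.from_quat(o["tool_rot"]).as_matrix()
    print('t',o["time"],'p',np.round(o["position"],4),'F',np.round(o["ft_force"],1),'w',round(float(o["grip_width"]),4)); print(np.round(r,3).tolist(),np.round(o["q"],2)); return np.array(o["position"]),r
E
python3 - <<'E'
from h import *
for n in('scene','top'):
    snap(n,n+'0.png'); c,d=ray(n,320,240); print(n,c,d,cam(n)[0][0,0])
st()
E
```

```text
pics
scene [ 1.00578973 -0.84934932  0.78512703] [-0.40676581  0.73496192 -0.54289834] 555.5265942454329
top [ 0.37361751 -0.04672953  1.38701799] [ 0.15284151  0.025172   -0.98794708] 524.5081231081748
t 0.1 p [0.1591 0.6038 0.2327] F [ 0.3 -0.5 -0. ] w 0.0871
[[-0.001, 0.255, 0.967], [-0.002, 0.967, -0.255], [-1.0, -0.002, -0.0]] [ 1.13  0.53  1.43  0.    1.18 -0.18]
```

View pics/top0.png

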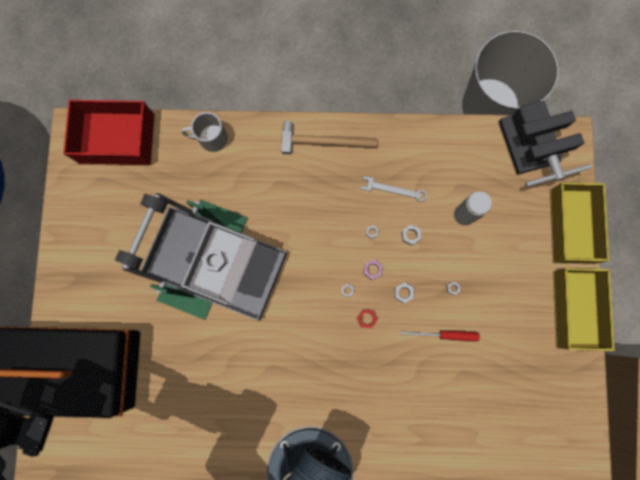

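View pics/scene0.png

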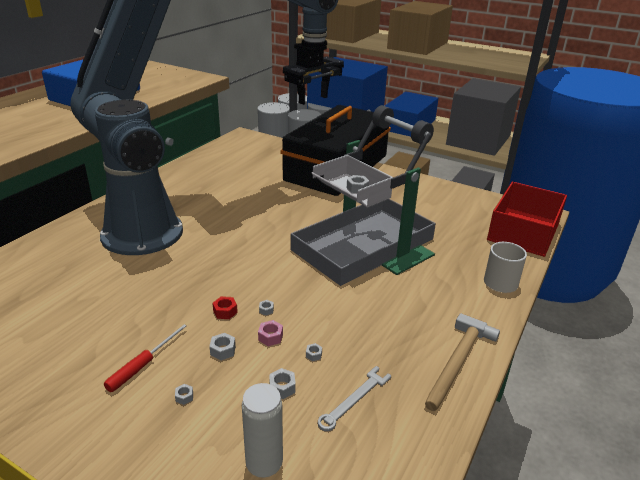

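The top view shows the grey big-nut candidates at (412,235) and (404,292). The pink (373,270) and red (367,318) nuts are decoys, and (372,232), (347,290) and (454,288) are the small nuts. The bucket, with its nut at (217,260), dumps towards the right of the image. The scene view shows the handle bar between the discs at (379,117) and (423,131). Next I'll measure and make one enlarged crop.

Run:
```python
from h import *
im=cv2.imread('pics/top0.png')
big=cv2.resize(im[150:350,90:490],(800,400),interpolation=cv2.INTER_CUBIC)
sc=cv2.imread('pics/scene0.png'); b2=cv2.resize(sc[90:290,270:450],None,fx=1.0,fy=1.0)
cv2.imwrite('pics/crop0.png',big)
hsv=cv2.cvtColor(im,cv2.COLOR_BGR2HSV)
def nuts(im,n,box,z):
    x0,y0,x1,y1=box; h=cv2.cvtColor(im,cv2.COLOR_BGR2HSV)[y0:y1,x0:x1]
    m=((h[:,:,1]<60)).astype(np.uint8)*255
    for c in cv2.findContours(m,cv2.RETR_EXTERNAL,cv2.CHAIN_APPROX_NONE)[0]:
        if cv2.contourArea(c)<40: continue
        (u,v),r=cv2.minEnclosingCircle(c); M=cv2.moments(c); u=M['m10']/M['m00']+x0; v=M['m01']/M['m00']+y0
        P=np.array([onz(n,p[0][0]+x0,p[0][1]+y0,z)[:2] for p in c]); C=onz(n,u,v,z)[:2]
        d=P-C; a=np.arctan2(d[:,1],d[:,0]); rr=np.hypot(*d.T)
        ph=np.angle(np.sum((rr-rr.mean())*np.exp(6j*a)))/6   # corner direction
        print(n,(round(u,1),round(v,1)),'area',cv2.contourArea(c),C.round(4),'corner deg',round(np.degrees(ph),1),'rmax',rr.max().round(4))
nuts(im,'top',(335,205,475,305),.018)
nuts(sc,'scene',(160,290,335,415),.012)
K=[('L',(379,117),(153,202)),('R',(423,131),(128,261))]
for k,a,b in K: print(k,two('scene',a,'top',b))
print(onz('top',217,260,.19), onz('top',153,202,.305),onz('top',128,261,.305))
print([onz('top',u,v,.05)[:2].round(3) for u,v in((287,253),(264,318))])
```

```text
top (347.4, 290.0) area 112.0 [ 0.4553 -0.0866] corner deg -0.0 rmax 0.0176
top (453.2, 287.8) area 122.5 [ 0.4677 -0.3605] corner deg 5.9 rmax 0.0183
top (404.0, 292.3) area 281.0 [ 0.4531 -0.2334] corner deg 0.2 rmax 0.0273
top (372.8, 269.1) area 249.5 [ 0.5116 -0.152 ] corner deg -7.9 rmax 0.0262
top (411.2, 234.3) area 275.5 [ 0.606 -0.252] corner deg 5.3 rmax 0.0274
top (371.9, 231.4) area 113.5 [ 0.6116 -0.1485] corner deg -12.9 rmax 0.0179
top (465.0, 213.8) area 307.5 [ 0.6642 -0.394 ] corner deg 14.3 rmax 0.0344
scene (183.6, 393.7) area 281.0 [ 0.4728 -0.3678] corner deg 8.1 rmax 0.0236
scene (268.8, 393.9) area 1607.0 [ 0.6019 -0.2893] corner deg 29.5 rmax 0.0673
scene (313.5, 351.7) area 215.5 [ 0.6161 -0.1567] corner deg 11.8 rmax 0.0244
scene (222.1, 346.0) area 528.5 [ 0.4554 -0.2375] corner deg 20.6 rmax 0.0379
scene (172.5, 334.5) area 65.0 [ 0.3509 -0.2638] corner deg 28.2 rmax 0.0372
scene (265.8, 307.1) area 170.0 [ 0.4608 -0.0949] corner deg 20.8 rmax 0.026
L [0.56417435 0.2926056  0.3557451 ]
R [0.53665641 0.42655936 0.24799452]
[0.50684048 0.21997319 0.19      ] [0.61468724 0.33756187 0.305     ] [0.48762432 0.38083572 0.305     ]
[array([0.545, 0.071]), array([0.378, 0.124])]
```

View pics/crop0.png

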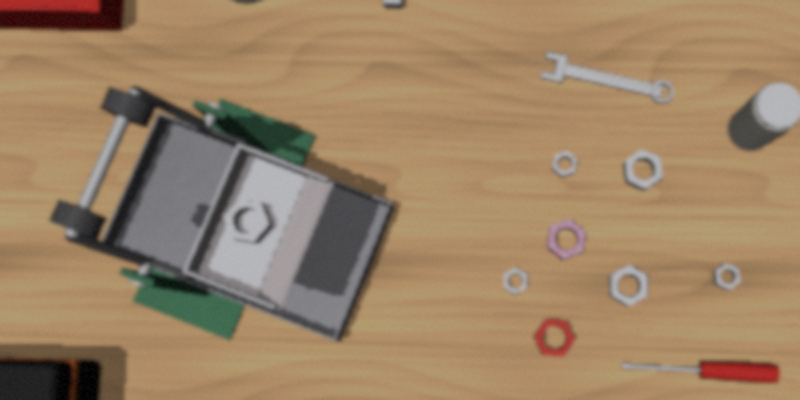

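Confirmed: the two large grey nuts are A, top (404,292), at (.453,-.233), and B, (411,234), at (.606,-.252). The pink and red nuts are the same size but the wrong colour, and the other greys are small. I'll raise and turn the jaws to about -30° yaw, which suits A's flats and lies roughly along the hinge.

```bash
python3 -m inch '[[[-1,0,0,0.122,1],[-1,0,0,0.122,1],[-1,0,0,0.122,1],[-1,0,0,0.122,1],[-1,0,0,0.122,1],[-1,0,0,0.122,1],[-1,0,0,0.122,1],[-1,0,0,0.122,1]]]' 20
python3 -m inch '[[[-1,0,0,0.122,1],[-1,0,0,0.122,1],[-1,0,0,0.122,1],[-1,0,0,0.122,1],[0,0,0,0.122,1],[0,0,0,0.122,1],[0,0,0,0.122,1],[0,0,0,0,1]]]'
python3 - <<'E'
from h import *
p,r=st()
print(two('scene',(423,131),'top',(153,202)),two('scene',(379,117),'top',(128,261)),two('scene',(357,183),'top',(217,261)))
for a,b in((p[:2],(.43,.13)),((.43,.13),(.453,-.233))): print(np.round(r.T@np.r_[np.subtract(b,a),0]*100,2))
E
```

```text
time: 0.77
position: [0.157, 0.5993, 0.3073]
tool_rot: [0.409, 0.57, -0.424, 0.573]
ft_force: [0.4, 0.2, 0.6]
grip_width: 0.0867
time: 1.43
position: [0.1567, 0.5989, 0.348]
tool_rot: [-0.612, -0.335, 0.627, -0.346]
ft_force: [0.1, -0.2, -0.1]
grip_width: 0.087
t 1.4333 p [0.1567 0.5989 0.348 ] F [ 0.1 -0.2 -0.1] w 0.087
[[-0.011, 0.844, -0.536], [-0.023, -0.536, -0.844], [-1.0, 0.003, 0.025]] [ 1.13  0.43  1.28 -0.    1.46  1.7 ]
[0.61446335 0.33774668 0.30360475] [0.48520898 0.38150629 0.29803911] [0.50632942 0.2214468  0.18705409]
[ 0.79 48.21 24.9 ]
[ 0.82 21.41 29.39]
```

```bash
python3 -m inch '[[[0,3.5,1.8,0,1],[0,3.5,1.8,0,1],[0,3.5,1.8,0,1],[0,3.5,1.8,0,1],[0,3.5,1.8,0,1],[0,3.5,1.8,0,1],[0,3.5,1.8,0,1],[0,3.5,1.8,0,1]]]'
python3 -m inch '[[[0,3.5,1.8,0,1],[0,3.5,1.8,0,1],[0,3.5,1.8,0,1],[0,3.5,1.8,0,1],[0,3.5,1.8,0,1],[0,3.5,1.8,0,1],[0,2.2,2.9,0,1],[0,2.2,2.9,0,1]]]'
python3 -m inch '[[[1,2.2,2.9,0,1],[1,2.2,2.9,0,1],[2,2,2.9,0,1],[2,2,2.9,0,1],[2,2,2.9,0,1],[2,2,2.9,0,1],[2,0,0,0,1],[0,0,0,0,1]]]'
python3 - <<'E'
from h import *
p,r=st()
print(np.round(r.T@(np.array([.4535,-.234,.1])-p)*100,2), np.degrees(np.arctan2(r[1,1],r[0,1])))
E
```

```text
time: 2.1
position: [0.3196, 0.3246, 0.3469]
tool_rot: [-0.603, -0.349, 0.621, -0.358]
ft_force: [0.5, 0.0, 0.3]
grip_width: 0.0874
time: 2.77
position: [0.4655, 0.0402, 0.3501]
tool_rot: [-0.598, -0.358, 0.616, -0.367]
ft_force: [0.2, 1.6, 0.0]
grip_width: 0.087
time: 3.43
position: [0.4946, -0.1916, 0.2323]
tool_rot: [-0.596, -0.361, 0.611, -0.375]
ft_force: [-0.5, 0.3, -0.5]
grip_width: 0.0873
t 3.4333 p [ 0.4946 -0.1916  0.2323] F [-0.5  0.3 -0.5] w 0.0873
[[-0.008, 0.889, -0.458], [-0.027, -0.458, -0.888], [-1.0, 0.005, 0.028]] [-0.57  0.4   1.67 -0.03  1.06 -0.07]
[13.38 -1.77  5.28] -27.272688425896288
```

```bash
python3 -m inch '[[[2,-0.9,2.6,0.05,1],[2,-0.9,2.6,0,1],[3,0,0,0,1],[3,0,0,0,1],[3,0,0,0,1],[0,0,0,0,1]]]'
python3 - <<'E'
from h import *
p,r=st()
print(np.round(r.T@(np.array([.4535,-.234,.016])-p)*100,2), np.degrees(np.arctan2(r[1,1],r[0,1])))
snap('scene','s1.png')
E
```

```text
time: 3.93
position: [0.456, -0.2349, 0.1045]
tool_rot: [-0.604, -0.347, 0.616, -0.367]
ft_force: [-0.8, 0.3, 0.2]
grip_width: 0.0867
t 3.9333 p [ 0.456  -0.2349  0.1045] F [-0.8  0.3  0.2] w 0.0867
[[0.0, 0.872, -0.49], [-0.032, -0.489, -0.872], [-0.999, 0.016, 0.028]] [-0.68  0.58  1.84 -0.04  0.71 -0.14]
[ 8.85 -0.4  -0.21] -29.297431745606485
```

```bash
python3 -m inch '[[[3,-0.3,-0.2,0,1],[3,0,0,0,1],[2,0,0,0,1],[0.8,0,0,0,1],[0,0,0,0,1],[0,0,0,0,0],[0,0,0,0,0],[0,0,0,0,0]]]' 30
python3 -m inch '[[[0,0,0,0,0],[0,0,0,0,0],[0,0,0,0,0],[0,0,0,0,0]]]' 30
python3 - <<'E'
from h import *
st()
E
```

```text
time: 4.65
position: [0.4684, -0.2396, 0.032]
tool_rot: [-0.606, -0.341, 0.609, -0.382]
ft_force: [-0.4, -0.5, -1.3]
grip_width: 0.0744
time: 4.98
position: [0.4687, -0.2396, 0.0354]
tool_rot: [-0.606, -0.34, 0.609, -0.383]
ft_force: [-1.4, 0.6, -0.5]
grip_width: 0.0484
t 4.9833 p [ 0.4687 -0.2396  0.0354] F [-1.4  0.6 -0.5] w 0.0484
[[0.027, 0.878, -0.477], [-0.054, -0.475, -0.878], [-0.998, 0.049, 0.034]] [-0.67  0.71  1.86 -0.05  0.52 -0.13]
```

```bash
python3 -m inch '[[[0,0,0,0,0],[0,0,0,0,0]]]' 30
python3 - <<'E'
from h import *
st()
im=snap('scene','s2.png'); t=snap('top','t2.png')
a=cv2.resize(im[230:430,120:340],None,fx=2.5,fy=2.5); cv2.imwrite('pics/c2.png',a)
E
```

```text
time: 5.15
position: [0.4684, -0.2395, 0.0356]
tool_rot: [-0.606, -0.34, 0.609, -0.383]
ft_force: [-0.9, 0.5, -0.8]
grip_width: 0.0348
t 5.15 p [ 0.4684 -0.2395  0.0356] F [-0.9  0.5 -0.8] w 0.0348
[[0.027, 0.878, -0.477], [-0.053, -0.476, -0.878], [-0.998, 0.049, 0.034]] [-0.67  0.71  1.86 -0.05  0.52 -0.13]
```

View pics/c2.png

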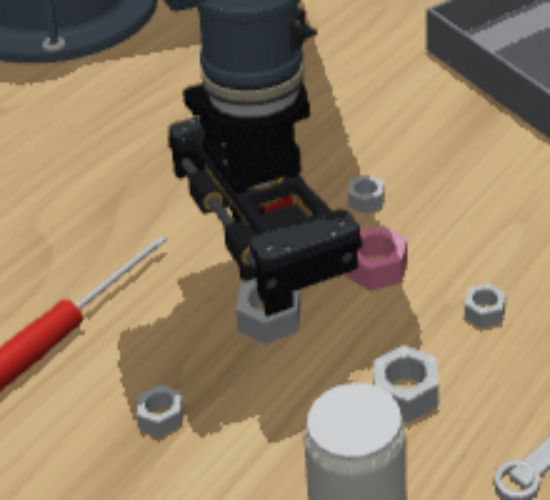

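The fingers closed just above nut A and missed it: the move fell short in x and z. I'll reopen, correct and use smaller steps.

```bash
python3 -m inch '[[[-1,0,0,0,1],[-0.5,-0.7,0.3,0,1],[0,-0.7,0.3,0,1],[0,0,0,0,1],[0,0,0,0,1],[0,0,0,0,1],[0,0,0,0,1]]]'
python3 - <<'E'
from h import *
p,r=st()
print(np.round(r.T@(np.array([.4535,-.234,.016])-p)*100,2), np.degrees(np.arctan2(r[1,1],r[0,1])))
E
```

```text
time: 5.83
position: [0.4527, -0.2386, 0.0525]
tool_rot: [-0.607, -0.338, 0.608, -0.384]
ft_force: [-0.9, -0.1, 0.4]
grip_width: 0.0656
t 5.8333 p [ 0.4527 -0.2386  0.0525] F [-0.9 -0.1  0.4] w 0.0656
[[0.031, 0.878, -0.478], [-0.057, -0.476, -0.878], [-0.998, 0.054, 0.035]] [-0.69  0.67  1.89 -0.05  0.52 -0.15]
[ 3.62 -0.34 -0.57] -28.459352524176463
```

```bash
python3 -m inch '[[[0,-0.2,-0.4,0,1],[0,0,0,0,1],[0,0,0,0,1],[0.5,0,0,0,1],[0.9,0,0,0,1],[0.9,0,0,0,1],[0.9,0,0,0,1],[0,0,0,0,1]]]'
python3 - <<'E'
from h import *
p,r=st()
print(np.round(r.T@(np.array([.4535,-.234,.016])-p)*100,2), np.degrees(np.arctan2(r[1,1],r[0,1])))
E
```

```text
time: 6.5
position: [0.4702, -0.2461, 0.0248]
tool_rot: [0.613, 0.323, -0.601, 0.399]
ft_force: [-1.2, 0.7, -0.4]
grip_width: 0.0869
t 6.5 p [ 0.4702 -0.2461  0.0248] F [-1.2  0.7 -0.4] w 0.0869
[[0.069, 0.875, -0.479], [-0.084, -0.473, -0.877], [-0.994, 0.101, 0.041]] [-0.68  0.73  1.89 -0.05  0.42 -0.14]
[ 0.66 -2.12 -0.3 ] -28.3819808262136
```

```bash
python3 -m inch '[[[-1,0,0,0,1],[-1,0,0,0,1]]]'
python3 - <<'E'
from h import *
p,r=st(); o=robot.get_obs(); print(np.round(o['q'],3),np.round(o['joint_torque'],1),np.round(o['joint_velocities'],2))
E
python3 -m inch '[[[-1,0,0,0,1],[-1,0,0,0,1],[0,0,0,0,1],[0,0,0,0,1]]]'
python3 - <<'E'
from h import *
p,r=st(); o=robot.get_obs(); print(np.round(o['q'],3),np.round(o['joint_torque'],1),np.round(o['joint_velocities'],2))
snap('scene','s3.png')
E
```

```text
time: 6.67
position: [0.4686, -0.2443, 0.0431]
tool_rot: [0.612, 0.324, -0.601, 0.398]
ft_force: [-0.2, 0.7, -0.0]
grip_width: 0.0874
t 6.6667 p [ 0.4686 -0.2443  0.0431] F [-0.2  0.7 -0. ] w 0.0874
[[0.066, 0.876, -0.478], [-0.082, -0.473, -0.877], [-0.994, 0.097, 0.04]] [-0.68  0.69  1.89 -0.05  0.46 -0.14]
[-0.68   0.69   1.886 -0.049  0.463 -0.14 ] [  0.  -38.7  -6.6  -0.   -0.5   0. ] [ 0.01 -0.23 -0.01  0.02  0.26 -0.02]
time: 7.0
position: [0.4647, -0.2407, 0.0663]
tool_rot: [0.612, 0.326, -0.602, 0.397]
ft_force: [-0.1, -0.6, 0.2]
grip_width: 0.0869
t 7.0 p [ 0.4647 -0.2407  0.0663] F [-0.1 -0.6  0.2] w 0.0869
[[0.063, 0.876, -0.478], [-0.079, -0.473, -0.877], [-0.995, 0.093, 0.04]] [-0.68  0.64  1.89 -0.04  0.51 -0.14]
[-0.679  0.642  1.887 -0.045  0.514 -0.143] [  0.  -39.1  -7.8  -0.   -0.3   0. ] [ 0.   -0.03  0.01  0.    0.02 -0.  ]
```

View pics/s3.png

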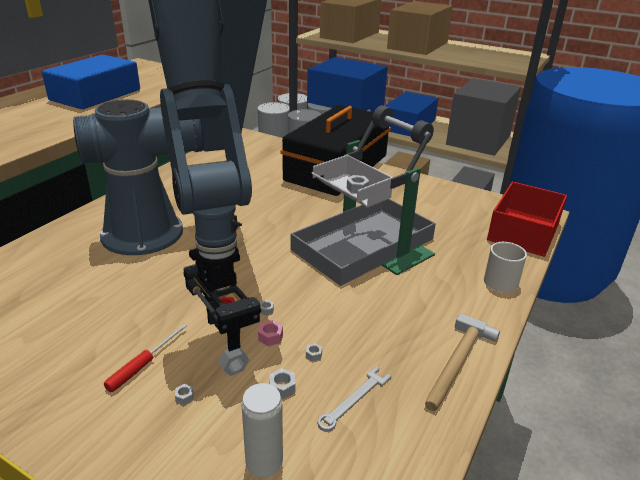

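Run:
```python
from h import *
im=cv2.imread('pics/s3.png'); t=snap('top','t3.png')
a=cv2.resize(im[290:410,160:310],(750,600),interpolation=cv2.INTER_CUBIC)[:, :420]
b=cv2.resize(t[210:330,340:440],(380,456),interpolation=cv2.INTER_CUBIC); c=np.zeros((600,800,3),np.uint8); c[:, :420]=a; c[:456,420:]=b
cv2.imwrite('pics/c3.png',c)
print(proj('scene',robot.get_obs()['position']),proj('top',robot.get_obs()['position']))
```

```text
[223.00662615 327.92142361] [409.59966925 286.59458343]
```

View pics/c3.png

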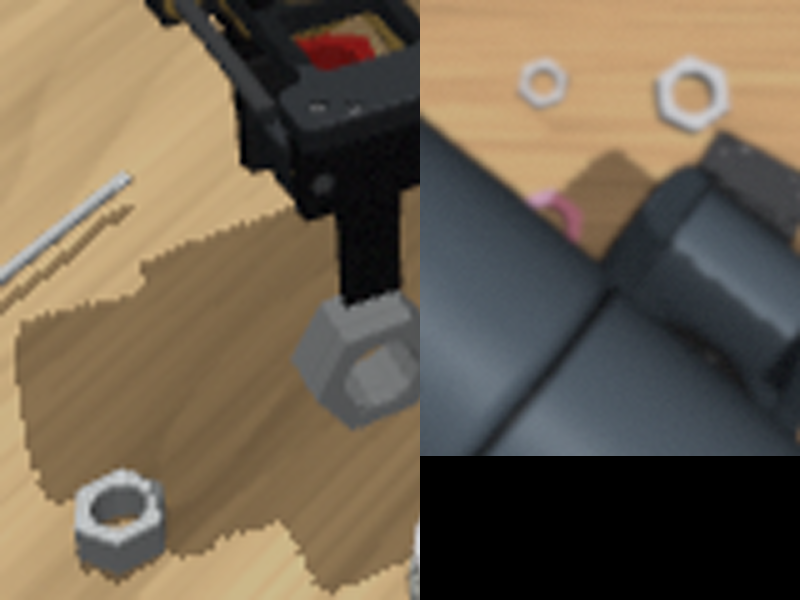

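The scene crop shows nut A tipped up on edge at about scene (233,362), because a finger landed on its rim while the gripper was tilted. The tool is now about 6° off vertical, with the tilt azimuth at -51°. A 35° jaw heading puts that tilt across the jaws and also matches B's flats, so I'll take B first.

```bash
python3 -m inch '[[[-1,0,0,0,1],[-2,0,0,0,1],[-2,0,0,-0.12,1],[-2,0,0,-0.12,1],[-1,0,0,-0.12,1],[0,0,0,-0.12,1],[0,0,0,-0.12,1],[0,0,0,-0.12,1]]]'
python3 -m inch '[[[0,0,0,-0.12,1],[0,0,0,-0.12,1],[0,0,0,-0.12,1],[0,0,0,0,1]]]'
python3 - <<'E'
from h import *
p,r=st()
print(np.round(r.T@(np.array([.606,-.252,.13])-p)*100,2), np.degrees(np.arctan2(r[1,1],r[0,1])))
print('can',onz('top',479,203,.15),'A',onz('scene',233,362,.025))
E
```

```text
time: 7.77
position: [0.4571, -0.2324, 0.1503]
tool_rot: [0.425, 0.526, -0.442, 0.59]
ft_force: [0.7, -0.3, 0.9]
grip_width: 0.0868
time: 8.1
position: [0.456, -0.2315, 0.1519]
tool_rot: [0.307, 0.6, -0.335, 0.659]
ft_force: [0.5, 0.2, -0.8]
grip_width: 0.087
t 8.1 p [ 0.456  -0.2315  0.1519] F [ 0.5  0.2 -0.8] w 0.087
[[0.056, 0.81, 0.584], [-0.074, 0.587, -0.806], [-0.996, 0.002, 0.093]] [-0.68  0.47  1.86 -0.03  0.72 -1.28]
[ 3.17 10.93 10.22] 35.94792536398679
can [ 0.66337046 -0.39441975  0.15      ] A [ 0.50851385 -0.270502    0.025     ]
```

```bash
python3 -m inch '[[[0.8,2.7,2.6,0,1],[0.8,2.7,2.6,0,1],[0.8,2.7,2.6,0,1],[0.8,2.6,2.5,0,1],[0,0,0,0,1],[0,0,0,0,1]]]'
python3 - <<'E'
from h import *
p,r=st()
for z in(.07,.018): print(np.round(r.T@(np.array([.606,-.252,z])-p)*100,2), np.degrees(np.arctan2(r[1,1],r[0,1])))
h=snap('scene','s4.png'); t=snap('top','t4.png')
b=cv2.resize(t[190:320,330:480],(600,520),interpolation=cv2.INTER_CUBIC)
b2=cv2.resize(h[320:420,180:320],None,fx=1.42,fy=1.42)
b[:b2.shape[0],:b2.shape[1]]=b2
cv2.imwrite('pics/c4.png',b)
E
```

```text
time: 8.6
position: [0.6049, -0.2518, 0.1268]
tool_rot: [0.315, 0.6, -0.341, 0.652]
ft_force: [-0.8, 0.7, 0.8]
grip_width: 0.0872
t 8.6 p [ 0.6049 -0.2518  0.1268] F [-0.8  0.7  0.8] w 0.0872
[[0.048, 0.822, 0.568], [-0.067, 0.57, -0.819], [-0.997, 0.001, 0.082]] [-0.55  0.67  1.5  -0.04  0.9  -1.13]
[ 5.67  0.07 -0.39] 34.71598657886018
[10.85  0.06 -0.82] 34.71598657886018
```

View pics/s4.png

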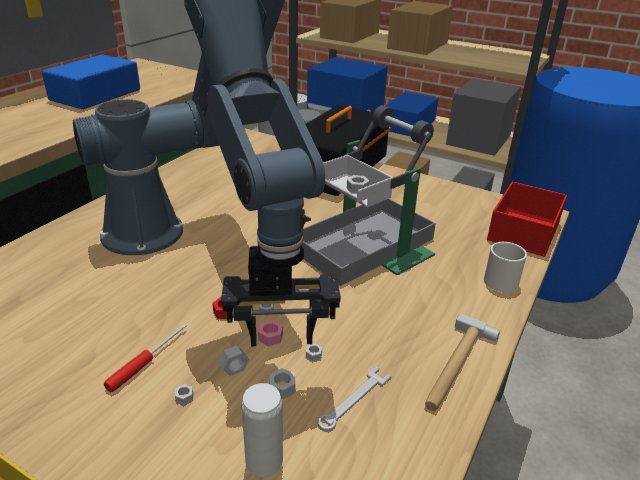

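```bash
python3 -m inch '[[[2,0,-0.2,0,1],[2,0,-0.2,0,1],[1.8,0,-0.1,0,1],[0,0,0,0,1]]]'
python3 - <<'E'
from h import *
p,r=st()
for z in(.018,): print(np.round(r.T@(np.array([.606,-.252,z])-p)*100,2), np.degrees(np.arctan2(r[1,1],r[0,1])))
E
```

```text
time: 9.03
position: [0.5993, -0.251, 0.0706]
tool_rot: [0.316, 0.599, -0.343, 0.651]
ft_force: [-1.2, -1.0, 0.2]
grip_width: 0.0872
t 9.0333 p [ 0.5993 -0.251   0.0706] F [-1.2 -1.   0.2] w 0.0872
[[0.047, 0.826, 0.562], [-0.067, 0.564, -0.823], [-0.997, 0.001, 0.082]] [-0.55  0.74  1.54 -0.05  0.78 -1.12]
[5.28 0.5  0.03] 34.35500494961614
```

```bash
python3 -m inch '[[[1.5,0.4,0,0,1],[1.3,0.1,0,0,1],[1.2,0.1,0,0,1],[0,0,0,0,1]]]'
python3 - <<'E'
from h import *
p,r=st()
for z in(.018,): print(np.round(r.T@(np.array([.606,-.252,z])-p)*100,2), np.degrees(np.arctan2(r[1,1],r[0,1])))
E
```

```text
time: 9.37
position: [0.6027, -0.2504, 0.0322]
tool_rot: [0.318, 0.599, -0.345, 0.649]
ft_force: [-0.5, -0.0, -0.4]
grip_width: 0.0873
t 9.3667 p [ 0.6027 -0.2504  0.0322] F [-0.5 -0.  -0.4] w 0.0873
[[0.045, 0.828, 0.559], [-0.067, 0.56, -0.825], [-0.997, -0.0, 0.081]] [-0.55  0.81  1.54 -0.05  0.72 -1.11]
[1.44 0.18 0.2 ] 34.08666123592798
```

```bash
python3 -m inch '[[[0.8,0.2,0.2,0,1],[0.7,0.1,0,0,1],[0,0,0,0,0],[0,0,0,0,0],[0,0,0,0,0],[0,0,0,0,0],[0,0,0,0,0],[0,0,0,0,0]]]' 30
python3 -m inch '[[[0,0,0,0,0],[0,0,0,0,0],[0,0,0,0,0]]]' 30
python3 - <<'E'
from h import *
p,r=st()
E
```

```text
time: 10.03
position: [0.6085, -0.2526, 0.0187]
tool_rot: [0.318, 0.597, -0.345, 0.65]
ft_force: [0.2, 0.0, -0.3]
grip_width: 0.0552
time: 10.28
position: [0.6083, -0.2526, 0.019]
tool_rot: [0.318, 0.597, -0.345, 0.65]
ft_force: [1.1, 0.3, -0.8]
grip_width: 0.0458
t 10.2833 p [ 0.6083 -0.2526  0.019 ] F [ 1.1  0.3 -0.8] w 0.0458
[[0.048, 0.829, 0.558], [-0.069, 0.56, -0.826], [-0.996, 0.001, 0.084]] [-0.55  0.83  1.53 -0.05  0.7  -1.1 ]
```

```bash
python3 -m inch '[[[-2,0,0,0,0],[-4,0,0,0,0],[-4,0,0,0,0],[-4,0,0,0,0],[-4,0,0,0,0],[-4,0,0,0,0],[-4,0,0,0,0],[0,0,0,0,0]]]'
python3 - <<'E'
from h import *
p,r=st()
print(np.round(r.T@(np.array([.508,.221,.28])-p)*100,2), np.degrees(np.arctan2(r[1,1],r[0,1])))
E
```

```text
time: 10.95
position: [0.5924, -0.2322, 0.2817]
tool_rot: [0.319, 0.604, -0.345, 0.644]
ft_force: [1.4, -0.8, -1.0]
grip_width: 0.0462
t 10.95 p [ 0.5924 -0.2322  0.2817] F [ 1.4 -0.8 -1. ] w 0.0462
[[0.032, 0.829, 0.558], [-0.058, 0.559, -0.827], [-0.998, -0.006, 0.066]] [-0.53  0.47  1.39 -0.04  1.22 -1.12]
[ -2.74  18.35 -42.2 ] 33.99598196893885
```

```bash
python3 -m inch '[[[-0.2,1.4,-3.3,0,0],[-0.2,1.4,-3.3,0,0],[-0.2,1.4,-3.3,0,0],[-0.2,1.4,-3.3,0,0],[-0.2,1.4,-3.3,0,0],[-0.2,1.4,-3.3,0,0],[-0.2,1.4,-3.3,0,0],[-0.2,1.4,-3.3,0,0]]]'
python3 -m inch '[[[-0.2,1.4,-3.3,0,0],[-0.2,1.4,-3.2,0,0],[-0.2,1.4,-3.2,0,0],[0,0,0,0,0]]]'
python3 - <<'E'
from h import *
p,r=st()
for z in (.28,.22): print(np.round(r.T@(np.array([.508,.221,z])-p)*100,2), np.degrees(np.arctan2(r[1,1],r[0,1])))
E
```

```text
time: 11.62
position: [0.5363, 0.0516, 0.2772]
tool_rot: [0.322, 0.599, -0.35, 0.644]
ft_force: [0.8, -0.2, -1.6]
grip_width: 0.0462
time: 11.95
position: [0.5114, 0.1668, 0.2722]
tool_rot: [0.321, 0.603, -0.349, 0.642]
ft_force: [-0.3, -0.4, -2.1]
grip_width: 0.0459
t 11.95 p [0.5114 0.1668 0.2722] F [-0.3 -0.4 -2.1] w 0.0459
[[0.03, 0.834, 0.55], [-0.061, 0.551, -0.832], [-0.998, -0.008, 0.068]] [ 0.14  0.36  1.61 -0.07  1.15 -0.41]
[-1.12  2.7  -4.64] 33.44855371710385
[ 4.87  2.75 -5.05] 33.44855371710385
```

```bash
python3 -m inch '[[[0,1.4,-2.3,0,0],[0,1.3,-2.3,0,0],[0,0,0,0,0],[0.5,0,0,0,0],[1,0,0,0,0],[0,0,0,0,0]]]'
python3 - <<'E'
from h import *
p,r=st()
for z in (.22,): print(np.round(r.T@(np.array([.508,.221,z])-p)*100,2), np.degrees(np.arctan2(r[1,1],r[0,1])))
t=snap('scene','s5.png'); cv2.imwrite('pics/c5.png',cv2.resize(t[90:240,270:450],(720,600),interpolation=cv2.INTER_CUBIC))
E
```

```text
time: 12.45
position: [0.5051, 0.2217, 0.2485]
tool_rot: [0.317, 0.605, -0.349, 0.642]
ft_force: [-0.7, 0.5, -2.2]
grip_width: 0.0461
t 12.45 p [0.5051 0.2217 0.2485] F [-0.7  0.5 -2.2] w 0.0461
[[0.024, 0.831, 0.556], [-0.064, 0.556, -0.829], [-0.998, -0.015, 0.067]] [ 0.25  0.41  1.6  -0.08  1.12 -0.31]
[2.85 0.25 0.03] 33.791206862223596
```

View pics/c5.png

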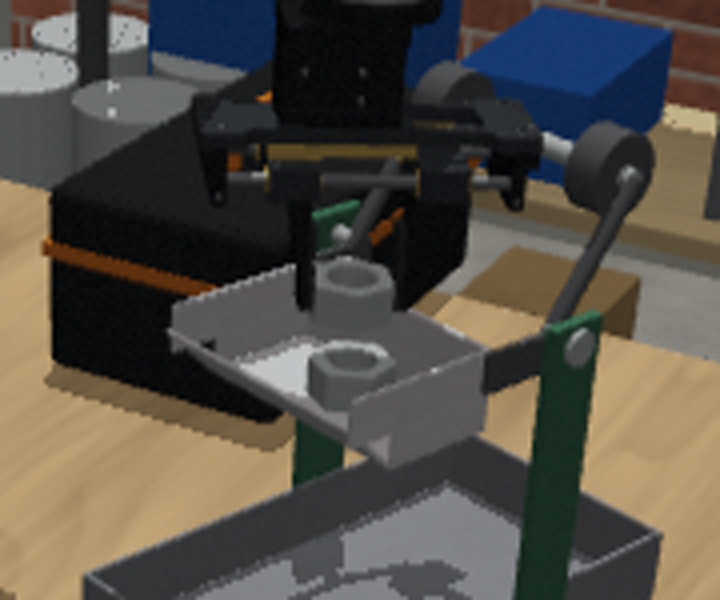

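The crop shows the held nut directly above nut3, centred over the bucket with the walls clear. I'll lower it onto nut3.

```bash
python3 -m inch '[[[0.9,0.1,0,0,0],[0.7,0.1,0,0,0],[0.5,0,0,0,0],[0,0,0,0,0]]]'
python3 - <<'E'
from h import *
p,r=st()
E
```

```text
time: 12.83
position: [0.5087, 0.2182, 0.2257]
tool_rot: [0.318, 0.604, -0.35, 0.641]
ft_force: [-1.5, 0.2, -2.9]
grip_width: 0.0456
t 12.8333 p [0.5087 0.2182 0.2257] F [-1.5  0.2 -2.9] w 0.0456
[[0.025, 0.834, 0.552], [-0.064, 0.552, -0.831], [-0.998, -0.015, 0.067]] [ 0.24  0.44  1.62 -0.08  1.07 -0.31]
```

```bash
python3 -m inch '[[[0.4,0,0,0,0],[0.2,0,0,0,0],[0,0,0,0,0]]]'
```

```text
time: 13.08
position: [0.5092, 0.217, 0.2187]
tool_rot: [0.319, 0.604, -0.351, 0.641]
ft_force: [-0.8, 0.1, -1.7]
grip_width: 0.0464
```

```bash
python3 -m inch '[[[0.2,0,0,0,0],[0,0,0,0,0.6],[0,0,0,0,0.65],[0,0,0,0,0.7],[-1,0,0,0,0.7],[-3,0,0,0,0.7],[-4,0,0,0,0.7],[-4,0,0,0,0.7]]]'
python3 -m inch '[[[-4,0,0,0,1],[-1,-1,3,0,1],[0,-1,3,0,1],[0,-1,3,0,1],[0,-1,3,0,1]]]'
python3 - <<'E'
from h import *
p,r=st()
t=snap('scene','s6.png'); T=snap('top','t6.png')
a=cv2.resize(t[90:290,270:450],(540,600),interpolation=cv2.INTER_CUBIC)
b=cv2.resize(T[180:330,110:300],(260,205)); c=np.zeros((600,800,3),np.uint8); c[:,:540]=a; c[:205,540:]=b
cv2.imwrite('pics/c6.png',c)
E
```

```text
time: 13.75
position: [0.5025, 0.2237, 0.3352]
tool_rot: [0.315, 0.608, -0.355, 0.637]
ft_force: [1.8, 0.3, 0.0]
grip_width: 0.0604
time: 14.17
position: [0.5383, 0.1101, 0.4155]
tool_rot: [0.318, 0.602, -0.343, 0.647]
ft_force: [-0.2, 0.3, 0.6]
grip_width: 0.084
t 14.1667 p [0.5383 0.1101 0.4155] F [-0.2  0.3  0.6] w 0.084
[[0.041, 0.827, 0.561], [-0.061, 0.563, -0.824], [-0.997, -0.001, 0.073]] [ 0.03  0.25  1.37 -0.06  1.48 -0.56]
```

View pics/c6.png

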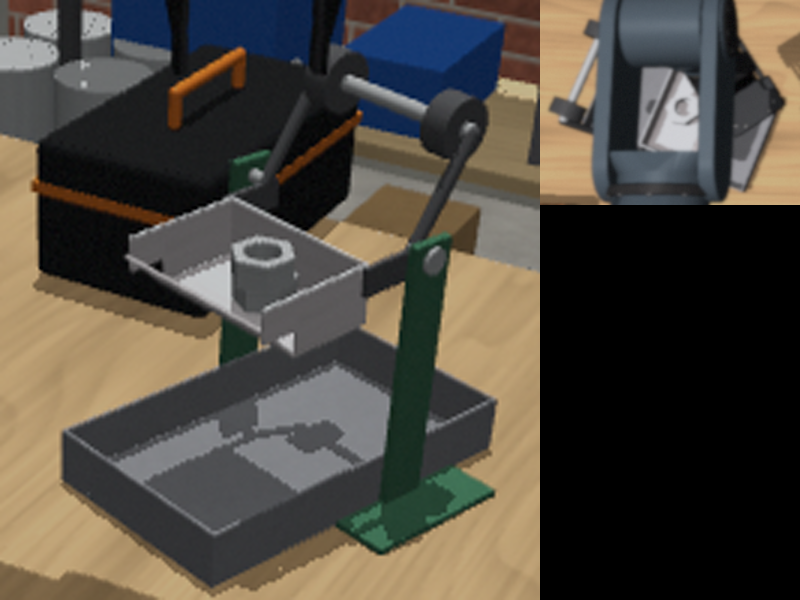

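Nuts are neatly stacked in the bucket (crop ~ (262,265)) and it is still upright about 0.9 s after release. I'll check again shortly while measuring the standing nut A.

```bash
python3 -m inch '[[[-1,-1,3,0,1],[0,-1,3,0,1],[0,-1,3,0,1],[0,0,3,0,1],[0,0,3,0,1],[0,0,0,0,1],[0,0,0,0,1],[0,0,0,0,1]]]'
python3 -m inch '[[[0,0,0,0,1],[0,0,0,0,1],[0,0,0,0,1],[0,0,0,0,1],[0,0,0,0,1],[0,0,0,0,1]]]'
python3 - <<'E'
from h import *
p,r=st()
t=snap('scene','s7.png'); T=snap('top','t7.png')
d=cv2.absdiff(cv2.imread('pics/s6.png')[90:290,270:450],t[90:290,270:450]); print('bucket diff',(d.max(2)>40).sum())
a=cv2.resize(t[90:430,180:440],(460,600),interpolation=cv2.INTER_CUBIC)
b=cv2.resize(T[215:315,360:445],(340,400),interpolation=cv2.INTER_CUBIC); c=np.zeros((600,800,3),np.uint8); c[:,:460]=a; c[:400,460:]=b
cv2.imwrite('pics/c7.png',c)
h=cv2.cvtColor(T,cv2.COLOR_BGR2HSV)[215:315,380:445]; m=(h[:,:,1]<70).astype(np.uint8)
for q in cv2.findContours(m,cv2.RETR_EXTERNAL,cv2.CHAIN_APPROX_NONE)[0]:
    if cv2.contourArea(q)<60: continue
    q=q+np.array([380,215]); P=np.array([onz('top',*x[0],.04)[:2] for x in q]).astype(np.float32)
    print(cv2.contourArea(q),q.reshape(-1,2).mean(0),cv2.minAreaRect(P*1000))
E
```

```text
time: 14.93
position: [0.5975, -0.0346, 0.4429]
tool_rot: [0.321, 0.6, -0.343, 0.648]
ft_force: [-0.3, -0.1, 0.2]
grip_width: 0.0872
time: 15.43
position: [0.5949, -0.0285, 0.4438]
tool_rot: [0.319, 0.601, -0.34, 0.649]
ft_force: [0.0, 0.4, -0.4]
grip_width: 0.0869
t 15.4333 p [ 0.5949 -0.0285  0.4438] F [ 0.   0.4 -0.4] w 0.0869
[[0.045, 0.825, 0.563], [-0.057, 0.565, -0.823], [-0.997, 0.005, 0.073]] [-0.21  0.3   1.23 -0.05  1.55 -0.81]
bucket diff 6190
212.5 [414.88235294 273.01960784] ((501.81219482421875, -258.446044921875), (52.224937438964844, 32.52500534057617), 64.31369018554688)
```

View pics/c7.png

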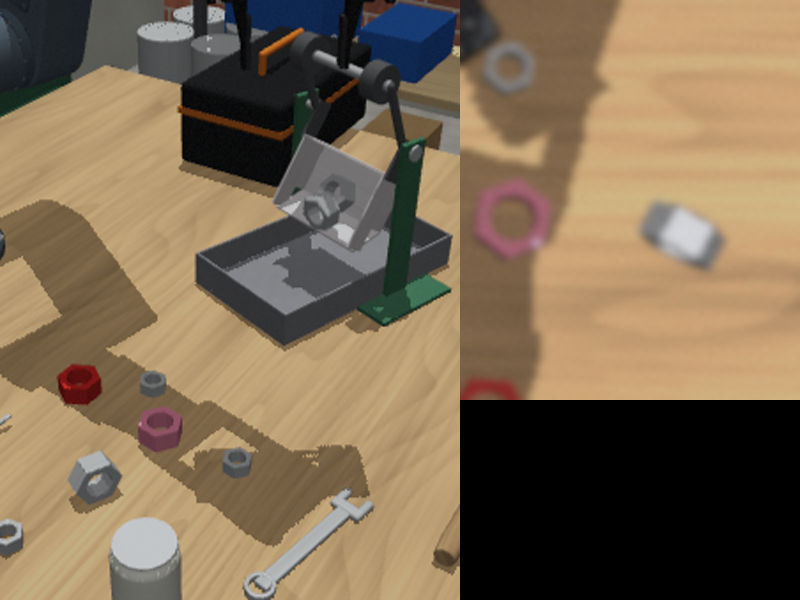

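The bucket is tripping by its own weight with two nuts, so nut A isn't needed. Since I tipped it up earlier, I'll put it back afterwards. Next I turn the jaws across the bar's heading and go above the tipped handle.

```bash
python3 -m inch '[[[0,0,0,-0.11,1],[0,0,0,-0.11,1],[0,0,0,-0.11,1],[0,0,0,-0.11,1],[0,0,0,-0.11,1],[0,0,0,-0.11,1],[0,0,0,0,1],[0,0,0,0,1]]]'
python3 - <<'E'
from h import *
p,r=st()
print(np.round(r.T@(np.array([.502,.2185,.36])-p)*100,2), np.degrees(np.arctan2(r[1,1],r[0,1])))
E
```

```text
time: 16.2
position: [0.595, -0.0289, 0.4435]
tool_rot: [0.081, 0.681, -0.117, 0.718]
ft_force: [-0.2, -0.2, 0.2]
grip_width: 0.0869
t 16.2 p [ 0.595  -0.0289  0.4435] F [-0.2 -0.2  0.2] w 0.0869
[[0.045, 0.279, 0.959], [-0.057, 0.959, -0.277], [-0.997, -0.043, 0.059]] [-0.21  0.3   1.23 -0.05  1.55 -1.5 ]
[  6.49  21.49 -16.26] 73.76795575189135
```

```bash
python3 -m inch '[[[0.5,2.7,-2.1,0.04,1],[0.5,2.7,-2.1,0,1],[0.5,2.7,-2.1,0,1],[0.5,2.7,-2.1,0,1],[0.7,2.7,-2.1,0,1],[0.7,2.7,-2,0,1],[0,2,-1.5,0,1],[0,0,0,0,1]]]'
python3 -m inch '[[[0,0,0,0,1],[0,0,0,0,1],[0,0,0,0,1],[0,0,0,0,1],[0,0,0,0,1],[0,0,0,0,1],[0,0,0,0,1],[0,0,0,0,1]]]'
python3 - <<'E'
from h import *
p,r=st()
for z in(.36,.262):print(np.round(r.T@(np.array([.502,.2185,z])-p)*100,2), np.degrees(np.arctan2(r[1,1],r[0,1])))
t=snap('scene','s8.png'); T=snap('top','t8.png')
a=cv2.resize(t[90:290,260:440],(540,600),interpolation=cv2.INTER_CUBIC)
b=cv2.resize(T[180:330,110:300],(260,205)); c=np.zeros((600,800,3),np.uint8); c[:,:540]=a; c[:205,540:]=b
cv2.imwrite('pics/c8.png',c); print([proj('scene',x) for x in([.502,.2185,.27],[.502+.0615,.2185-.021,.27],[.502-.0615,.2185+.021,.27])])
E
```

```text
time: 16.87
position: [0.5223, 0.191, 0.3905]
tool_rot: [0.108, 0.675, -0.143, 0.716]
ft_force: [0.3, -0.7, -0.4]
grip_width: 0.087
time: 17.53
position: [0.5246, 0.1873, 0.3916]
tool_rot: [0.111, 0.673, -0.147, 0.716]
ft_force: [-0.5, 0.5, -0.1]
grip_width: 0.0871
t 17.5333 p [0.5246 0.1873 0.3916] F [-0.5  0.5 -0.1] w 0.0871
[[0.05, 0.359, 0.932], [-0.061, 0.932, -0.356], [-0.997, -0.039, 0.069]] [ 0.18  0.28  1.4  -0.07  1.43 -1.02]
[ 2.84  2.22 -3.44] 68.9187499391329
[12.61  2.6  -4.11] 68.9187499391329
[array([356.25528384, 150.78384147]), array([376.76052595, 160.23800151]), array([337.03456744, 141.92192567])]
```

View pics/c8.png

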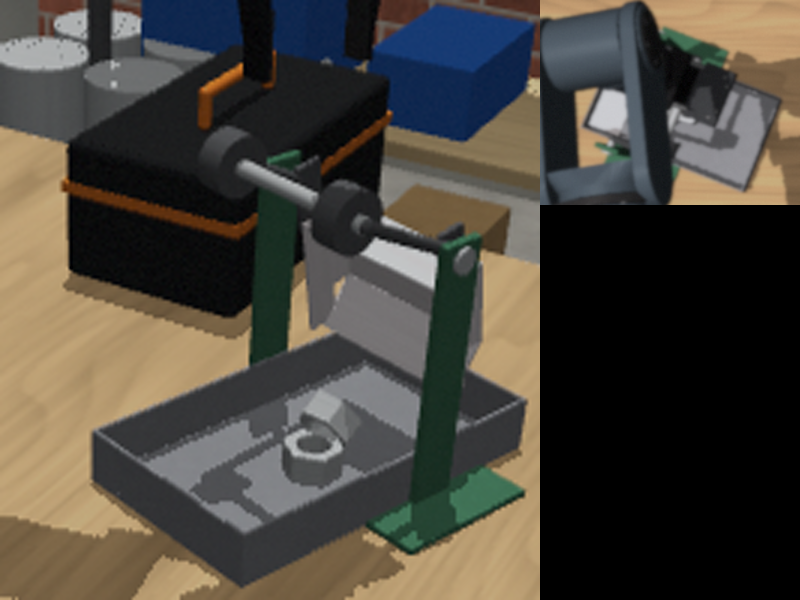

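The bucket is fully tipped with both nuts in the tray (crop ~(313,455), (325,415)). The discs at scene (336,143) and (376,162) match the predicted tipped handle, so I descend on the bar.

```bash
python3 -m inch '[[[1,1.3,-2,0,1],[1,1.3,-2,0,1],[2,0,0,0,1],[2,0,0,0,1],[0,0,0,0,1]]]'
python3 - <<'E'
from h import *
p,r=st()
for z in(.262,):print(np.round(r.T@(np.array([.502,.2185,z])-p)*100,2), np.degrees(np.arctan2(r[1,1],r[0,1])))
E
```

```text
time: 18.05
position: [0.5006, 0.2235, 0.3279]
tool_rot: [0.112, 0.671, -0.147, 0.718]
ft_force: [-1.1, 0.3, -0.2]
grip_width: 0.087
t 18.05 p [0.5006 0.2235 0.3279] F [-1.1  0.3 -0.2] w 0.087
[[0.056, 0.361, 0.931], [-0.059, 0.932, -0.358], [-0.997, -0.035, 0.074]] [ 0.26  0.31  1.52 -0.08  1.27 -0.93]
[ 6.6  -0.18 -0.17] 68.80692780965762
```

```bash
python3 -m inch '[[[2,-0.1,-0.1,0,1],[2,-0.1,-0.1,0,1],[1.8,0,0,0,1],[0.8,0,0,0,1],[0,0,0,0,0],[0,0,0,0,0],[0,0,0,0,0],[0,0,0,0,0]]]' 30
python3 -m inch '[[[0,0,0,0,0],[0,0,0,0,0],[0,0,0,0,0],[0,0,0,0,0],[0,0,0,0,0],[0,0,0,0,0],[0,0,0,0,0]]]' 30
python3 - <<'E'
from h import *
p,r=st()
d=r.T@np.array([-.321,-.947,0]); print('stand x in tool',d.round(3),'z',(r.T@[0,0,1]).round(3))
E
```

```text
time: 18.72
position: [0.5066, 0.2193, 0.2668]
tool_rot: [0.114, 0.667, -0.145, 0.721]
ft_force: [-0.6, -0.5, 0.2]
grip_width: 0.0681
time: 19.3
position: [0.508, 0.2191, 0.2707]
tool_rot: [0.114, 0.665, -0.145, 0.724]
ft_force: [-1.3, -9.1, 2.9]
grip_width: 0.0216
t 19.3 p [0.508  0.2191 0.2707] F [-1.3 -9.1  2.9] w 0.0216
[[0.073, 0.361, 0.93], [-0.058, 0.932, -0.358], [-0.996, -0.028, 0.089]] [ 0.25  0.37  1.6  -0.08  1.11 -0.92]
stand x in tool [ 0.031 -0.999  0.04 ] z [-0.996 -0.028  0.089]
```

```bash
python3 -m inch '[[[0.5,-0.4,0,0,0],[0.4,0,0,0,0],[0,0,0,0,0],[0,0,0,0,0],[0,0,0,0,0]]]' 30
python3 - <<'E'
from h import *
p,r=st()
E
```

```text
time: 19.72
position: [0.5073, 0.2149, 0.2654]
tool_rot: [0.114, 0.664, -0.144, 0.725]
ft_force: [-1.3, 0.2, 2.6]
grip_width: 0.0131
t 19.7167 p [0.5073 0.2149 0.2654] F [-1.3  0.2  2.6] w 0.0131
[[0.077, 0.36, 0.93], [-0.056, 0.933, -0.356], [-0.995, -0.025, 0.092]] [ 0.24  0.37  1.62 -0.08  1.09 -0.93]
```

```bash
python3 -m inch '[[[-0.75,0.44,0.05,0,0],[-0.75,0.44,0.05,0,0],[-0.66,0.57,0.03,0,0],[-0.66,0.57,0.03,0,0]]]' 40
cat >> h.py <<'E'
def arc():
    p,r=st(); o=np.array([.5305,.3028]); x=np.dot(p[:2]-o,[-.321,-.947]); y=np.dot(p[:2]-o,[.947,-.321]); z=p[2]-.225
    print('stand x,y,z mm',(np.array([x,y,z])*1e3).round(1),'phi',np.degrees(np.arctan2(x,z)).round(1),'rad',np.hypot(x,z).round(4))
E
python3 -c "
from h import *
arc()"
```

```text
time: 20.05
position: [0.5111, 0.2256, 0.2843]
tool_rot: [0.104, 0.668, -0.152, 0.721]
ft_force: [3.1, -6.7, -9.3]
grip_width: 0.0126
t 20.05 p [0.5111 0.2256 0.2843] F [ 3.1 -6.7 -9.3] w 0.0126
[[0.06, 0.358, 0.932], [-0.08, 0.932, -0.353], [-0.995, -0.053, 0.085]] [ 0.27  0.37  1.56 -0.1   1.18 -0.9 ]
stand x,y,z mm [79.3  6.4 59.3] phi 53.2 rad 0.099
```

```bash
python3 -m inch '[[[-1.2,1,0.05,0,0],[-1.2,1.1,0.05,0,0],[-1.1,1.2,0.05,0,0],[-1,1.3,0.03,0,0],[-0.9,1.4,0,0,0]]]' 40
python3 -c "
from h import *
arc()"
```

```text
time: 20.47
position: [0.5272, 0.2698, 0.3202]
tool_rot: [0.087, 0.676, -0.17, 0.712]
ft_force: [3.4, -7.2, -8.5]
grip_width: 0.0128
t 20.4667 p [0.5272 0.2698 0.3202] F [ 3.4 -7.2 -8.5] w 0.0128
[[0.029, 0.359, 0.933], [-0.123, 0.927, -0.354], [-0.992, -0.105, 0.071]] [ 0.35  0.41  1.39 -0.13  1.36 -0.83]
stand x,y,z mm [32.3  7.5 95.2] phi 18.7 rad 0.1006
```

```bash
python3 -m inch '[[[-0.7,1.5,0,0,0],[-0.5,1.6,0,0,0],[-0.2,1.6,0,0,0],[0,1.5,0,0,0]]]' 40
python3 -c "
from h import *
arc()"
```

```text
time: 20.8
position: [0.5453, 0.3181, 0.325]
tool_rot: [0.075, 0.68, -0.184, 0.706]
ft_force: [-2.7, -3.9, 4.7]
grip_width: 0.0125
t 20.8 p [0.5453 0.3181 0.325 ] F [-2.7 -3.9  4.7] w 0.0125
[[0.009, 0.362, 0.932], [-0.157, 0.921, -0.356], [-0.988, -0.144, 0.065]] [ 0.42  0.49  1.25 -0.15  1.46 -0.76]
stand x,y,z mm [-19.3   9.1 100. ] phi -10.9 rad 0.1018
```

```bash
python3 -m inch '[[[0.1,1.3,0,0,0],[0.3,1.2,0,0,0],[0.45,1.1,0,0,0],[0.4,0.6,0,0,0],[0,0,0,0,0]]]' 40
python3 -c "
from h import *
arc()"
```

```text
time: 21.22
position: [0.5592, 0.3554, 0.3062]
tool_rot: [0.07, 0.681, -0.187, 0.704]
ft_force: [-2.4, -5.9, 7.5]
grip_width: 0.0127
t 21.2167 p [0.5592 0.3554 0.3062] F [-2.4 -5.9  7.5] w 0.0127
[[0.001, 0.36, 0.933], [-0.168, 0.92, -0.354], [-0.986, -0.157, 0.061]] [ 0.47  0.56  1.17 -0.15  1.49 -0.72]
stand x,y,z mm [-59.   10.3  81.2] phi -36.0 rad 0.1004
```

```bash
python3 -m inch '[[[0.3,0.3,0,0,0],[0.2,0.2,0,0,0],[0,0,0,0,1],[0,0,0,0,1],[0,0,0,0,1],[0,0,0,0,1],[0,0,0,0,1],[0,0,0,0,1]]]' 20
python3 -m inch '[[[0,0,0,0,1],[0,0,0,0,1],[0,0,0,0,1],[0,0,0,0,1]]]'
python3 -c "
from h import *
arc()"
```

```text
time: 21.88
position: [0.5605, 0.3578, 0.3033]
tool_rot: [0.069, 0.681, -0.19, 0.704]
ft_force: [-0.1, -0.5, 0.3]
grip_width: 0.0453
time: 22.22
position: [0.5606, 0.3581, 0.3019]
tool_rot: [0.069, 0.682, -0.191, 0.703]
ft_force: [-0.2, 0.4, -0.2]
grip_width: 0.0715
t 22.2167 p [0.5606 0.3581 0.3019] F [-0.2  0.4 -0.2] w 0.0715
[[-0.002, 0.362, 0.932], [-0.173, 0.918, -0.357], [-0.985, -0.162, 0.061]] [ 0.47  0.57  1.16 -0.16  1.49 -0.71]
stand x,y,z mm [-62.   10.7  76.9] phi -38.9 rad 0.0988
```

```bash
python3 -m inch '[[[-1,0,0,0,1],[-2,0,0,0,1],[-3,0,0,0,1],[-3,0,0,0,1],[-3,0,0,0,1],[0,0,0,0,1]]]'
python3 - <<'E'
from h import *
p,r=st()
print(np.round(r.T@(np.array([.5435,-.28,.41])-p)*100,2), np.degrees(np.arctan2(r[1,1],r[0,1])))
T=snap('top','t9.png'); t=snap('scene','s9.png'); t0=cv2.imread('pics/scene0.png')
# handle in scene: compare to start
d=cv2.absdiff(t0,t).max(2)[160:215,305:395]; print('bucket region changed px',(d>40).sum(),d.size)
h=cv2.cvtColor(T,cv2.COLOR_BGR2HSV)[215:315,380:445]; m=(h[:,:,1]<70).astype(np.uint8)
for q in cv2.findContours(m,cv2.RETR_EXTERNAL,cv2.CHAIN_APPROX_NONE)[0]:
    if cv2.contourArea(q)<60: continue
    q=q+np.array([380,215]); P=np.array([onz('top',*x[0],.046)[:2] for x in q]).astype(np.float32)
    print(cv2.contourArea(q),cv2.minAreaRect(P*1000))
E
```

```text
time: 22.72
position: [0.5598, 0.3793, 0.4256]
tool_rot: [0.068, 0.683, -0.192, 0.701]
ft_force: [1.0, -0.3, 1.3]
grip_width: 0.087
t 22.7167 p [0.5598 0.3793 0.4256] F [ 1.  -0.3  1.3] w 0.087
[[-0.007, 0.362, 0.932], [-0.175, 0.917, -0.358], [-0.984, -0.166, 0.057]] [ 0.5   0.53  0.92 -0.15  1.78 -0.73]
[ 13.11 -60.81  21.98] 68.4438381109342
bucket region changed px 381 4950
208.5 ((501.0077209472656, -257.98834228515625), (50.915191650390625, 32.38017272949219), 64.31352996826172)
```

The bucket looks upright again: it matches the start image except where the nut was. Now to the far side of nut A with closed fingers, to topple it back flat towards its original place.

```bash
python3 -m inch '[[[0.6,-3.6,1.3,0,0],[0.6,-3.6,1.3,0,0],[0.6,-3.6,1.3,0,0],[0.6,-3.6,1.3,0,0],[0.6,-3.6,1.3,0,0],[0.6,-3.6,1.3,0,0],[0.6,-3.6,1.3,0,0],[0.6,-3.6,1.3,0,0]]]'
python3 -m inch '[[[0.6,-3.6,1.3,0,0],[0.6,-3.6,1.3,0,0],[0.6,-3.6,1.3,0,0],[0.6,-3.6,1.3,0,0],[0.6,-3.6,1.3,0,0],[0.6,-3.6,1.3,0,0],[0.6,-3.6,1.3,0,0],[0.6,0,0,0,0]]]'
python3 - <<'E'
from h import *
p,r=st()
print(np.round(r.T@(np.array([.546,-.28,.2])-p)*100,2), np.degrees(np.arctan2(r[1,1],r[0,1])))
E
```

```text
time: 23.48
position: [0.5451, 0.0636, 0.414]
tool_rot: [0.058, 0.694, -0.189, 0.692]
ft_force: [0.6, -0.5, -0.5]
grip_width: 0.0417
time: 24.15
position: [0.5319, -0.2276, 0.4047]
tool_rot: [0.06, 0.701, -0.191, 0.684]
ft_force: [0.4, 1.3, -0.7]
grip_width: 0.0008
t 24.15 p [ 0.5319 -0.2276  0.4047] F [ 0.4  1.3 -0.7] w 0.0008
[[-0.056, 0.346, 0.937], [-0.178, 0.92, -0.35], [-0.982, -0.186, 0.01]] [-0.5   0.31  1.32 -0.18  1.47 -1.7 ]
[20.97 -0.52  2.95] 69.38210753657391
```

```bash
python3 -m inch '[[[3,0,0.6,0,0],[3,0,0.6,0,0],[3,0,0.6,0,0],[3,0,0.6,0,0],[3,0,0.6,0,0],[3,0,0,0,0],[2,0,0,0,0],[0,0,0,0,0]]]'
python3 - <<'E'
from h import *
p,r=st()
print(np.round(r.T@(np.array([.546,-.28,.1])-p)*100,2), np.round(r.T@(np.array([.546,-.28,.044])-p)*100,2))
E
```

```text
time: 24.82
position: [0.5409, -0.2745, 0.1918]
tool_rot: [0.066, 0.706, -0.191, 0.679]
ft_force: [0.4, 1.0, 0.2]
grip_width: 0.0007
t 24.8167 p [ 0.5409 -0.2745  0.1918] F [0.4 1.  0.2] w 0.0007
[[-0.069, 0.353, 0.933], [-0.167, 0.918, -0.36], [-0.984, -0.181, -0.005]] [-0.57  0.56  1.53 -0.21  1.03 -1.66]
[9.08 1.33 0.72] [14.59  2.34  0.75]
```

```bash
python3 -m inch '[[[2.5,0.4,0.3,0,0],[2.5,0.4,0.3,0,0],[2.5,0.4,0.2,0,0],[2.5,0.4,0.2,0,0],[2,0.4,0,0,0],[1,0.2,0,0,0],[0,0,0,0,0]]]'
python3 - <<'E'
from h import *
p,r=st()
print(np.round(r.T@(np.array([.546,-.28,.044])-p)*100,2)); d=np.array([.4535,-.234,0])-[.501,-.258,0]; d/=np.linalg.norm(d); print('push dir',d,r.T@d)
E
```

```text
time: 25.4
position: [0.5486, -0.2766, 0.0568]
tool_rot: [0.066, 0.706, -0.191, 0.678]
ft_force: [-1.1, 0.9, -0.2]
grip_width: 0.0003
t 25.4 p [ 0.5486 -0.2766  0.0568] F [-1.1  0.9 -0.2] w 0.0003
[[-0.071, 0.353, 0.933], [-0.165, 0.918, -0.36], [-0.984, -0.18, -0.007]] [-0.56  0.76  1.59 -0.25  0.78 -1.59]
[ 1.34 -0.17 -0.11]
push dir [-0.89254026  0.45096771  0.        ] [-0.01104818  0.09924531 -0.99500166]
```

```bash
python3 -m inch '[[[1.2,0,-0.2,0,0],[0,0.1,-1.2,0,0],[0,0.1,-1.2,0,0],[0,0.1,-0.8,0,0],[0,0.1,-0.8,0,0],[0,0.1,-0.8,0,0],[0,0.1,-0.8,0,0],[0,0,0,0,0]]]'
python3 - <<'E'
from h import *
p,r=st(); print(np.round(r.T@(np.array([.502,-.258,.042])-p)*100,2))
E
```

```text
time: 26.07
position: [0.4972, -0.2532, 0.0491]
tool_rot: [0.064, 0.702, -0.193, 0.683]
ft_force: [0.7, 0.5, -1.0]
grip_width: 0.0006
t 26.0667 p [ 0.4972 -0.2532  0.0491] F [ 0.7  0.5 -1. ] w 0.0006
[[-0.06, 0.354, 0.933], [-0.173, 0.917, -0.359], [-0.983, -0.183, 0.006]] [-0.58  0.72  1.75 -0.3   0.65 -1.54]
[ 0.75 -0.14  0.62]
```

```bash
python3 -m inch '[[[0,0.1,-0.8,0,0],[0,0,0,0,0],[-2,0,1.5,0,0],[-3,0,2,0,0],[-3,0,2,0,0],[-3,0,2,0,0],[-3,0,0,0,0],[0,0,0,0,0]]]'
cat > m.py <<'E'
from h import *
import sys
t=snap('scene',sys.argv[1]); x0,y0,x1,y1=190,315,250,385
def mk(im):
    h=cv2.cvtColor(im,cv2.COLOR_BGR2HSV)[y0:y1,x0:x1]; return ((h[:,:,1]<60)).astype(np.uint8)
for n,im in(('start',cv2.imread('pics/scene0.png')),('now',t)):
    for q in cv2.findContours(mk(im),cv2.RETR_EXTERNAL,cv2.CHAIN_APPROX_NONE)[0]:
        if cv2.contourArea(q)<100: continue
        M=cv2.moments(q); u,v=M['m10']/M['m00']+x0,M['m01']/M['m00']+y0
        print(n,cv2.contourArea(q),cv2.boundingRect(q),(round(u,1),round(v,1)),onz('scene',u,v,.012).round(4))
E
python3 m.py s10.png; python3 -c "
from h import *
st()"
```

```text
time: 26.73
position: [0.5695, -0.2512, 0.1902]
tool_rot: [0.066, 0.704, -0.192, 0.68]
ft_force: [0.1, 0.4, -0.3]
grip_width: 0.0005
start 528.5 (19, 18, 26, 28) (222.1, 346.0) [ 0.4554 -0.2375  0.012 ]
now 550.5 (23, 24, 26, 29) (225.6, 352.8) [ 0.473  -0.2486  0.012 ]
t 26.7833 p [ 0.5686 -0.2511  0.1879] F [ 0.5 -0.6  0.6] w 0.0008
[[-0.068, 0.353, 0.933], [-0.167, 0.918, -0.36], [-0.984, -0.18, -0.004]] [-0.51  0.58  1.49 -0.21  1.06 -1.61]
```

Nut A lies flat again, 21 mm from its start position. I'll push it gently along the remaining offset.

Run:
```python
from h import *
p,r=st(); a=np.array([.522,-.277,.06])
print(np.round(r.T@(a-p)*100,2),np.round(r.T@[0,0,-3.8],2),np.round(r.T@[-.846,.533,0],3))
```

```text
t 26.7833 p [ 0.5686 -0.2511  0.1879] F [ 0.5 -0.6  0.6] w 0.0008
[[-0.068, 0.353, 0.933], [-0.167, 0.918, -0.36], [-0.984, -0.18, -0.004]] [-0.51  0.58  1.49 -0.21  1.06 -1.61]
[13.33 -1.72 -3.37] [3.74 0.68 0.01] [-0.031  0.19  -0.981]
```

```bash
python3 -m inch '[[[2,-0.4,-0.6,0,0],[2.5,-0.4,-0.6,0,0],[2.5,-0.3,-0.6,0,0],[2.5,-0.3,-0.6,0,0],[2,-0.3,-0.5,0,0],[1.3,0,-0.5,0,0],[0,0,0,0,0]]]'
python3 - <<'E'
from h import *
p,r=st()
print(np.round(r.T@([.522,-.277,.023]-p)*100,2))
E
```

```text
time: 27.37
position: [0.5173, -0.2746, 0.0564]
tool_rot: [0.067, 0.707, -0.19, 0.678]
ft_force: [-0.3, -0.1, 0.5]
grip_width: 0.0004
t 27.3667 p [ 0.5173 -0.2746  0.0564] F [-0.3 -0.1  0.5] w 0.0004
[[-0.071, 0.352, 0.933], [-0.163, 0.919, -0.359], [-0.984, -0.177, -0.007]] [-0.59  0.73  1.67 -0.27  0.73 -1.6 ]
[3.3  0.54 0.55]
```

```bash
python3 -m inch '[[[1.2,0.2,0.3,0,0],[1.1,0.2,0.2,0,0],[0.8,0.2,0,0,0],[0,0,0,0,0]]]'
python3 - <<'E'
from h import *
p,r=st()
print(np.round(r.T@([.4815,-.2515,.023]-p)*100,2))
E
```

```text
time: 27.7
position: [0.5194, -0.2749, 0.0207]
tool_rot: [0.068, 0.709, -0.189, 0.676]
ft_force: [-0.7, -0.3, -0.2]
grip_width: 0.0004
t 27.7 p [ 0.5194 -0.2749  0.0207] F [-0.7 -0.3 -0.2] w 0.0004
[[-0.076, 0.352, 0.933], [-0.159, 0.919, -0.36], [-0.984, -0.176, -0.014]] [-0.59  0.79  1.67 -0.28  0.68 -1.57]
[-0.31  0.77 -4.38]
```

```bash
python3 -m inch '[[[0,0.1,-0.9,0,0],[0,0.1,-0.9,0,0],[0,0.2,-0.8,0,0],[0,0.1,-0.7,0,0],[0,0.1,-0.5,0,0],[0,0.1,-0.4,0,0],[0,0,0,0,0]]]'
python3 - <<'E'
from h import *
p,r=st()
print(np.round(r.T@([.4815,-.2515,.023]-p)*100,2))
E
```

```text
time: 28.28
position: [0.4808, -0.2512, 0.0227]
tool_rot: [0.067, 0.707, -0.189, 0.679]
ft_force: [-0.1, 0.1, 0.0]
grip_width: 0.0004
t 28.2833 p [ 0.4808 -0.2512  0.0227] F [-0.1  0.1  0. ] w 0.0004
[[-0.07, 0.352, 0.934], [-0.163, 0.919, -0.358], [-0.984, -0.177, -0.007]] [-0.59  0.76  1.79 -0.32  0.59 -1.53]
[-0.03 -0.01  0.08]
```

Back off and check all objects.

```bash
python3 -m inch '[[[0,0,1.5,0,0],[-2,0,2,0,0],[-3,0,2,0,0],[-3,0,2,0,0],[-3,0,2,0,0],[-3,0,0,0,0],[0,0,0,0,0],[0,0,0,0,0]]]'
python3 m.py s11.png
python3 - <<'E'
from h import *
t=cv2.imread('pics/s11.png'); t0=cv2.imread('pics/scene0.png')
for n,(a,b,c,d) in dict(small_l=(172,383,196,406),small_r=(304,342,324,362),small_b=(258,299,275,315),wrench=(318,366,392,432),driver=(103,322,190,392),can=(242,384,284,476),handle=(368,104,436,144),bucket=(312,155,392,204)).items():
    e=cv2.absdiff(t,t0).max(2)[b:d,a:c]; print(n,(e>45).sum(),'of',e.size)
c=cv2.resize(t[90:440,100:460],(617,600),interpolation=cv2.INTER_CUBIC); cv2.imwrite('pics/c11.png',c)
E
```

```text
time: 28.95
position: [0.5808, -0.2613, 0.1651]
tool_rot: [0.069, 0.71, -0.188, 0.675]
ft_force: [0.4, -0.5, -0.8]
grip_width: 0.0005
start 528.5 (19, 18, 26, 28) (222.1, 346.0) [ 0.4554 -0.2375  0.012 ]
now 521.0 (19, 18, 25, 28) (220.9, 346.2) [ 0.4538 -0.2391  0.012 ]
small_l 0 of 552
small_r 0 of 400
small_b 272 of 272
wrench 208 of 4884
driver 26 of 6090
can 230 of 3864
handle 0 of 2720
bucket 693 of 3920
```

View pics/c11.png

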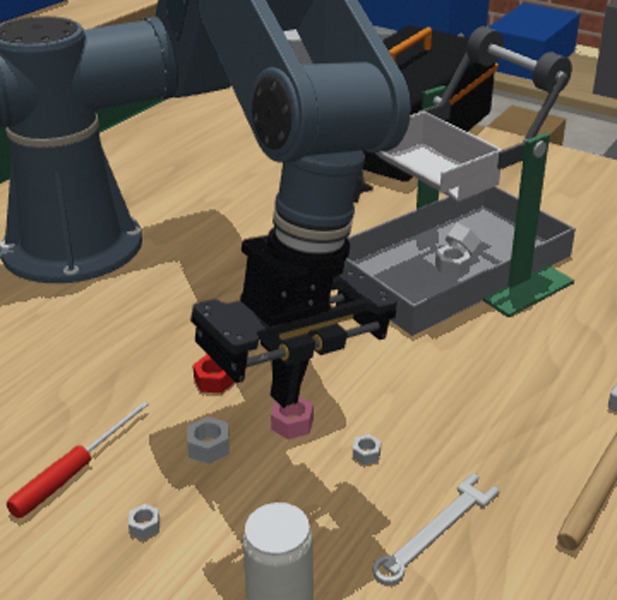

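Bucket is empty and upright, with the handle matching the start image exactly. Both nuts are in the tray, nut A is within ~2 mm of its start, and the bystanders are in place. The arm touches nothing, so I hand in.

```bash
python3 -c "
from rig import robot
robot.hand_in()"
```

```text
the job is handed in; nothing more can be done
```

The job is done and handed in after about 29 s. I set one big nut on the one already in the bucket, and their weight tripped it by itself, dumping both into the tray. I then brought the empty bucket back upright by its handle bar and let go with it on its stop.

- **A mistake along the way:** my first grasp, on the other big nut, failed. The fingers tipped it on edge and shifted it about 5 cm. It turned out not to be needed, so I toppled it flat and pushed it back. It now lies about 2 mm from where it started.
- **Tool tilt:** that failed grasp tilted the tool about 6°, and lifting the handle brought it to about 10°. No move could undo the tilt, but it did no harm.
- **Last checks:** both nuts are in the tray, and the handle region shows no change from the start image. The bucket region differs in 693 of 3,920 pixels, which I put down to the missing nut and the arm in front.
- **Bystanders:** two small nuts show no change. The wrench, screwdriver and can differ by a few pixels, which looks like shadow. The third small nut was hidden behind the gripper in the last view and not rechecked there, but I made no move near it.

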